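# Clamp the brass lid in the repair stand

### The arm

A 6-joint arm with a two-finger parallel gripper is mounted at the origin on the work surface. World frame = base frame: x ahead of the robot, y to its left, z up, the work surface at z = 0. Lengths are in m, angles in rad, forces in N, time in s.
With the tool pointing down it reaches from about 0.375 to 0.975 m from the base axis. Payload 3.8 kg.
Tool frame: the origin (TCP) lies midway between the tips of the shut fingers; the grasp point (between the pads) lies 19 mm behind it; z points along the fingers, y is the line along which they close (so a half turn about z gives the same grasp; the last joint's range is limited). The gripper opens to 85 mm and grips with 20 to 120 N. Pads are 22 mm wide; open, the fingers measure 114 mm over their backs; the gripper's body (76 mm by 85 mm) begins 54 mm behind the grasp point. The pads swing forward as they close: fully open they stand 13 mm farther back than shut.
Start: joints at [-1.207, 0.264, 1.604, -0, 1.274, -0.037], TCP at [0.263, -0.622, 0.231] pointing down, gripper open.
Joint ranges: [-2.63, 2.63], [-0.94, 2.18], [0.31, 2.57], [-1.31, 4.45], [0, 2.66], [-2.55, 2.55]. Speed limits (rad/s): [2.57, 2.57, 3.14, 3.14, 3.14, 3.14].

### API

Orientations are given as a rotation vector (axis times angle).
In Python, from workcell import read_state, vision, ticket gives the robot as it stands. The module is installed in compiled form; this text tells all that it offers.
- The arm moves only by the tool jog_arm, never from a script. Its arguments are lists of equal length, an entry for each row: "turn": the turn, a rotation vector about the tool's x, y, z in rad, a list of three; "delta_pos": the shift along the tool's x, y, z in m, a list of three; "gripper": the finger opening in m, from 0 to 0.0854. In form: {"turn": [[rx, ry, rz], ...], "delta_pos": [[dx, dy, dz], ...], "gripper": [gripper, ...]}. A call has 1 to 20 rows; each row shifts and turns the commanded pose from where the row before left it, along the tool's axes as they then stand; what a row does not reach is not made up. A row lasts 1/12 s, in which the tool goes at most 41.7 mm and 7.16 degrees, less where a joint would pass 70% of its speed; a pose out of reach is approached as far as the arm can. A call with a gripper value outside its range is refused whole. The fingers move at their own pace and stop on an object; "grip_force" is the grip in N (left out, the last holds). Time passes only in rows, so rows that do not move let the fingers close. It gives the time, the measured TCP pose, the force, the opening and the grip force at its end, in the units of the state.
- read_state(): the state, without advancing time (a new reading comes with each control period).
- vision.read_camera(name): name is "side" or "top" or "wrist"; returns the picture (400x640x3 uint8, red, green, blue); there is no depth.
- vision.calibration(name): a dict with "vfov" (degrees; the focal length in pixels is half the picture's height over the tangent of half this angle, whatever the lens; pixels are square), "cx", "cy" (the principal point, pixels), "R" (3x3) and "t" (3): a world point X has camera coordinates R X + t; the wrist camera has in their place "mount" (4x4, takes a point from camera to tool coordinates, whose origin is the TCP and whose axes are the flange's). Camera axes: x right, y down, z forward; pixel columns grow to the right and rows downward; lengths in m; the calibration is good to about 2 mm. A picture is of the moment at which its call begins: read the wrist's pose just before it. calibration takes no time and is no camera call.
- ticket.finish_job(): hands the job in; it is judged then, once.
The state is a dict: "time": time; "q": joint angles; "joint_vel": joint speeds; "joint_torque": joint torques, N m; "tool_pos": TCP position; "tcp_rot": TCP orientation; "wrist_force": force on the tool from outside, world axes, zero at the start; "torque": the same for the moment, N m; "width": opening from 0.0 (shut) to 1.0 (fully open); "grip_force": force on a finger pad.
Only numpy, scipy, OpenCV 4.12 (cv2) and the standard library are available. Lean on these libraries where they do the work, as an engineer would, in place of code of your own. Each camera call takes 0.05 s, during which the arm holds its last target. There are 200 camera calls.

### The job

Clamp the brass lid in its repair stand: push the swing strap round over the lid until it is fully home against its stop, then push the red cam lever all the way down, and move clear. It is all pushing: pick nothing up, leave the lid where it lies on its pad, do not push the lever down before the strap is home, and do not disturb the copper cup, the amber jar or the hammer.

Things in the scene. Friction and masses are not known exactly. Their poses are not given: they have to be found in the camera images.
- stand: fixed wooden repair stand, base 150 (its x) x 260 (y) x 20 mm. Origin: centre of its underside, on the bench; z up. At y +90 mm the strap's pivot post, at y 0 the lid on a pad, at y -83 mm a steel rest, 56 mm high, for the strap's end. On the rest's -x side a stop bracket, x -28 to -14, y -100 to -66 mm, 110 mm high, carries the cam lever; the rest is open to +x, where the strap comes in
- strap (a joint): angle (rad) of the aluminium swing strap about its upright pivot. 0 = fully home (hard stop): along the stand's -y from the pivot, over the lid, beside the stop bracket. Positive = open, anticlockwise from above; at 1.57 it points along the stand's +x. Starts at 0.8 to 1.35. Stays where left; 1 to 1.5 N at its outer half moves it. Push it home from the edge turned away from the bracket
- strap_pivot (a point): point on the strap's pivot axis, level with the strap's top (stand frame x 0, y +90 mm, 70 mm above the bench); a brass screw head, 16 mm across, stands 8 mm above it
- strap_end (a point): middle of the strap's free end, on its top face, 179 mm from the pivot axis. The strap is a flat bar 28 mm wide and 12 mm thick, underside 58 mm and top 70 mm above the bench; a 22 mm round rubber pad, 3 mm thick, hangs under it 90 mm from the pivot
- lever (a joint): angle (rad) of the cam lever with the red handle about a level axis parallel to the stand's x. 0 = fully down (hard stop): level, pointing along the stand's -y, away from the lid. Positive = raised; starts at 0.8 to 1.15, leaning outward. Stays where left; about 3 N at the red handle moves it. Nothing stands under the handle
- lever_hinge (a point): point on the cam lever's hinge axis, over the middle of the strap's end when the strap is home, 96 mm above the bench (stand frame x 0, y -83 mm); the steel cam about it has 14 mm radius with a lobe reaching 23 mm
- lever_tip (a point): middle of the outer end of the red handle, on its upper face, 95 mm from the hinge axis. The red part is the outer 55 mm, 26 mm wide and 12 mm thick, centred on the line through the hinge axis (upper face 6 mm from that line)
- dish: loose brass lid, round, 94 mm across, 30 mm high, with a raised boss in the middle (rim about 9 mm high, slope 13 mm high at 30 mm radius and 26 mm high at 17 mm radius). Origin at the centre of its underside, on the rubber pad, 23 mm above the bench. The strap's pad passes 2 mm over the boss
- nest (a point): centre of the top of the stand's round rubber pad (72 mm across, 23 mm above the bench), where the lid lies between three brass pins that reach 32 mm above the bench
- cup: loose copper cup, 68 mm across and 70 mm high, standing on the bench; origin at the centre of its underside
- jar: loose amber glass jar with a black cap, 52 mm across and 60 mm high, standing on the bench; origin at the centre of its underside
- hammer: loose hammer, 200 mm long, lying on the bench beyond the stand; its x axis runs along the handle towards the head
Mind the look-alikes: they are no part of the job. Several things look just like the cup: the one meant starts farthest to the robot's right. Several things look just like the jar: the one meant starts farthest to the robot's right.

How it is judged:
By the outcome, as a careful person would: the job done as asked, in the order asked, and still so for the second after the job is handed in, with the robot touching nothing.
It also fails if it takes over 51 s, if anything falls off the work surface, if the arm or the gripper's body presses on something with over 40 N, if the wrist force passes 120 N, or if a joint passes its speed limit or range.

## Working session

There is one attempt and no reset: what is moved stays moved. The work goes in short steps, Python scripts to look and compute and a tool call to move; the robot and the scene stay as the last step left them, time stands still between calls to the robot, and variables do not carry over. Pictures are saved under pics/ and viewed, at most 10 in all, crops included, and the job is handed in when it is done.

Besides the shell and the picture viewer there is one more tool, called in YAML: its name, and indented under it one key for each argument. jog_arm: Moves the arm, as the interface text tells. Its arguments: {"type":"object","properties":{"turn":{"type":"array","items":{"type":"array","items":{"type":"number"}}},"delta_pos":{"type":"array","items":{"type":"array","items":{"type":"number"}}},"gripper":{"type":"array","items":{"type":"number"}},"grip_force":{"type":"number"}},"required":["turn","delta_pos","gripper"]}

```bash
mkdir -p pics; python3 - <<'E'
from workcell import read_state, vision
import cv2
s=read_state();print({k:s[k] for k in('time','tool_pos','tcp_rot','width')})
for n in('top','side'):
    im=vision.read_camera(n);cv2.imwrite(f'pics/{n}0.png',im[:,:,::-1]);c=vision.calibration(n);print(n,c)
print(vision.calibration('wrist'))
E
```

```text
{'time': 0.0, 'tool_pos': array([ 0.26308953, -0.62080761,  0.22992198]), 'tcp_rot': array([-3.07649849e+00, -6.24882278e-01,  5.93024904e-04]), 'width': 1.0009368077471346}
top {'vfov': 44.60358090787415, 'cx': 320.1144858076683, 'cy': 197.7925164669754, 'R': array([[-0.0046828 , -0.99996841,  0.00642275],
       [-0.99408121,  0.00395791, -0.1085674 ],
       [ 0.10853855, -0.00689313, -0.99406834]]), 't': array([0.07316195, 0.53804022, 1.16801548])}
side {'vfov': 50.96299132043146, 'cx': 319.9300749150472, 'cy': 198.8099565658031, 'R': array([[-0.79411437, -0.6076709 , -0.01088349],
       [-0.43311084,  0.57837769, -0.69129895],
       [ 0.42637702, -0.54425667, -0.72248689]]), 't': array([0.46164341, 0.26361298, 0.91124817])}
{'vfov': 69.72654935948529, 'cx': 321.22785582708525, 'cy': 203.20551615565134, 'mount': array([[-2.42478763e-04, -9.48805793e-01, -3.15859951e-01,
         8.10629994e-02],
       [ 9.99999966e-01, -2.00412286e-04, -1.65663348e-04,
        -7.27607646e-04],
       [ 9.38801294e-05, -3.15859981e-01,  9.48805809e-01,
        -1.41534240e-01],
       [ 0.00000000e+00,  0.00000000e+00,  0.00000000e+00,
         1.00000000e+00]])}
```

View pics/top0.png

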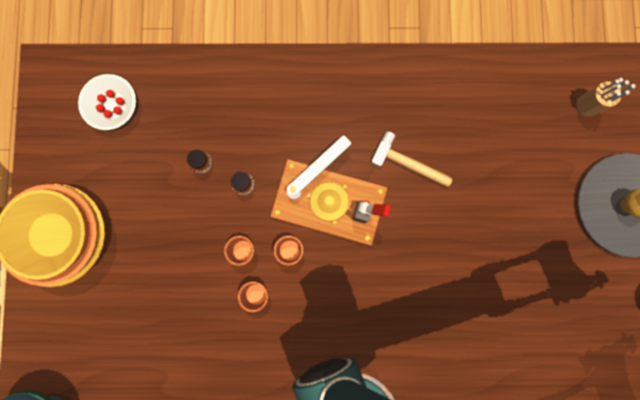

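View pics/side0.png

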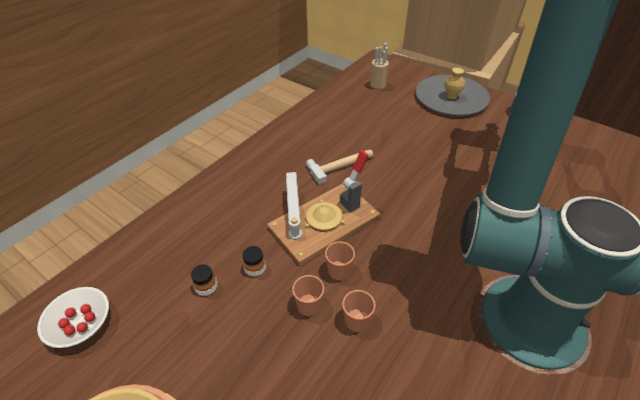

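The top view shows the pivot at about (293,190), the strap end at (346,142), the lid at (329,201), the lever tip at (388,211), and the stand corners at (289,160), (387,187), (372,244), (272,215). The cups, jars and hammer lie around the stand. I'll enlarge this area.

```bash
cat > h.py <<'E'
import numpy as np
from workcell import vision
def ray(n,u,v):
    c=vision.calibration(n);f=200/np.tan(np.radians(c['vfov']/2))
    R=np.array(c['R']);t=np.array(c['t'])
    return -R.T@t, R.T@np.array([(u-c['cx'])/f,(v-c['cy'])/f,1])
def at(n,u,v,z):
    o,d=ray(n,u,v);return o+d*(z-o[2])/d[2]
def proj(n,X):
    c=vision.calibration(n);f=200/np.tan(np.radians(c['vfov']/2))
    p=np.array(c['R'])@X+c['t'];return f*p[:2]/p[2]+[c['cx'],c['cy']]
E
python3 - <<'E'
import cv2
a=cv2.imread('pics/top0.png')[120:265,220:465]
cv2.imwrite('pics/topc.png',cv2.resize(a,(784,464),interpolation=cv2.INTER_CUBIC))
a=cv2.imread('pics/side0.png')[140:270,260:400]
cv2.imwrite('pics/sidec.png',cv2.resize(a,None,fx=4,fy=4,interpolation=cv2.INTER_CUBIC))
E
```

```text
(no output)
```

View pics/topc.png

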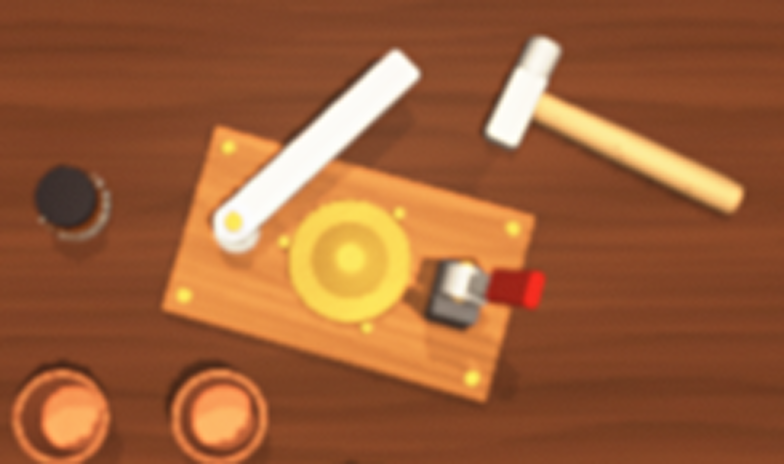

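View pics/sidec.png

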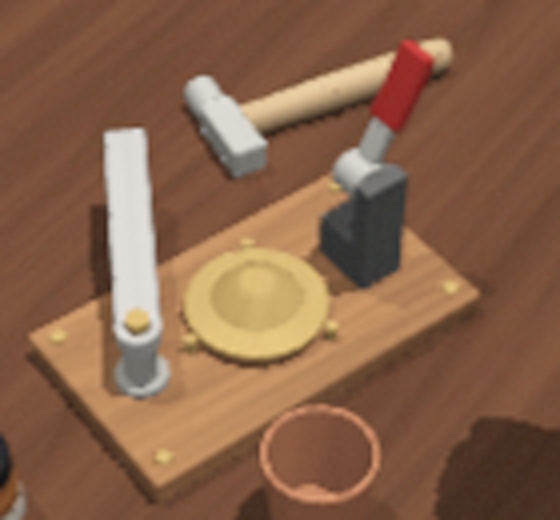

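Crop positions (×3.2, offset 220,120): stand corners (217,126), (535,215), (487,402), (162,308). The screw is at (233,221), the strap-end middle at (408,61), the red tip at (540,290), and the hammer head spans (487,135)–(545,40). The nearest cup is at (220,415).

```bash
python3 - <<'E'
from h import *
np.set_printoptions(precision=4,suppress=True)
g=lambda u,v,z:at('top',220+u/3.2,120+v/3.2,z)
C=[g(*p,.02) for p in((217,126),(535,215),(487,402),(162,308))]
print(np.array(C)); c=np.mean(C,0)
dy=(C[0]-C[1]+C[3]-C[2])[:2]; print('sizes',np.linalg.norm(C[0]-C[1]),np.linalg.norm(C[0]-C[3]))
y=dy/np.linalg.norm(dy); th=np.arctan2(-y[0],y[1]); x=np.array([y[1],-y[0]])
print('c',c,'yaw',th)
piv=g(233,221,.078);print('piv meas',piv[:2],'from base',c[:2]+.09*y)
pivs=at('side',260+137/4,140+320/4,.078);print('piv side',pivs)
e=g(408,61,.07);print('end',e,'len',np.linalg.norm((e-piv)[:2]))
d=(e-piv)[:2];print('strap',np.arctan2(d@x,-d@y))
lid=g(351,259,.053);print('lid in stand',(lid[:2]-c[:2])@x,(lid[:2]-c[:2])@y)
# lever fit
from scipy.optimize import minimize_scalar
for a in (.8,.9,1.,1.1,1.15):
    r=-.083-.095*np.cos(a)+.006*np.sin(a)
    # upper face faces... 
    X=np.r_[c[:2]+y*(-.083-.095*np.cos(a)),.096+.095*np.sin(a)]
    print(a,(proj('top',X)-[220,120])*3.2,(proj('side',X)-[260,140])*4)
for n,p in dict(hh1=(487,135,.02),hh2=(520,148,.02),hh3=(545,40,.02),hend=(740,205,.015),cup=(220,415,.07),jar=(67,196,.06)).items(): 
    P=g(*p);print(n,P,'stand',(P[:2]-c[:2])@x,(P[:2]-c[:2])@y)
E
```

```text
[[ 0.636   0.1509  0.02  ]
 [ 0.5652 -0.0958  0.02  ]
 [ 0.421  -0.0562  0.02  ]
 [ 0.4941  0.1928  0.02  ]]
sizes 0.25668429410507804 0.14799756939644504
c [0.5291 0.0479 0.02  ] yaw -0.2827327041889559
piv meas [0.554  0.1354] from base [0.5542 0.1343]
piv side [0.5519 0.1393 0.078 ]
end [0.6756 0.0046 0.07  ] len 0.17860687950384616
strap 1.0317443261325785
lid in stand -0.0010230725559130243 -0.0001935716801960069
0.8 [566.9747 300.933 ] [448.1972  50.0002]
0.9 [558.2832 297.3302] [440.3391  46.7077]
1.0 [548.4736 293.5332] [431.5581  44.6696]
1.1 [537.6495 289.5859] [421.9323  43.9343]
1.15 [531.8943 287.5705] [416.8308  44.0663]
hh1 [ 0.6282 -0.0596  0.02  ] stand 0.12517688952778247 -0.07558641044550182
hh2 [ 0.6178 -0.0852  0.02  ] stand 0.12235903632910568 -0.10302576473253888
hh3 [ 0.7037 -0.1064  0.02  ] stand 0.2107197505734181 -0.09947842987437902
hend [ 0.5731 -0.2567  0.015 ] stand 0.1272304296461321 -0.2802992266309415
cup [0.4119 0.1452 0.07  ] stand -0.13965400446898077 0.060685874463675814
jar [0.5756 0.2607 0.06  ] stand -0.014658445320747964 0.21731166974874375
```

The size checks agree (257×148 mm base, strap 178.6 mm, lid centred to 1 mm). The stand is at (0.529, 0.048) with yaw −0.283, the strap at 1.03 and the lever at about 1.08. First I turn the tool to line up with the stand and shut the gripper. After that, tool x is stand x, tool y is stand −y, and tool z is down.

jog_arm:
  turn:
    - [0,0,0.0855]
    - [0,0,0.0855]
    - [0,0,0.0855]
    - [0,0,0.0855]
    - [0,0,0.0855]
    - [0,0,0.0855]
    - [0,0,0.0855]
    - [0,0,0.0855]
    - [0,0,0]
    - [0,0,0]
  delta_pos:
    - [0,0,0]
    - [0,0,0]
    - [0,0,0]
    - [0,0,0]
    - [0,0,0]
    - [0,0,0]
    - [0,0,0]
    - [0,0,0]
    - [0,0,0]
    - [0,0,0]
  gripper: [0,0,0,0,0,0,0,0,0,0]

```text
time: 0.93
tool_pos: [0.2632, -0.6212, 0.2307]
tcp_rot: [-3.11, 0.44, 0.001]
wrist_force: [-0.3, -0.7, -0.8]
width: 0.0
grip_force: 0.0
```

```bash
cat >> h.py <<'E'
def st():
    from workcell import read_state
    from scipy.spatial.transform import Rotation as R
    s=read_state();p=s['tool_pos']-np.array([.5293,.0477,0]);t=-.2827
    M=R.from_rotvec(s['tcp_rot']).as_matrix()
    print('stand mm',np.round(1e3*np.array([p[0]*np.cos(t)+p[1]*np.sin(t),-p[0]*np.sin(t)+p[1]*np.cos(t),p[2]]),1),'yaw',np.arctan2(M[1,0],M[0,0])-t,'tilt',M[:2,2],'F',np.round(s['wrist_force'],1),'w',s['width'],'t',s['time'])
E
python3 -c "from h import *;st()"
```

```text
stand mm [ -68.9 -716.6  230.7] yaw 0.0019020518999986469 tilt [-0.00037235  0.00096858] F [-0.3 -0.7 -0.8] w 0.0001473763493726888 t 0.9333
```

jog_arm:
  turn:
    - [0,0,0]
    - [0,0,0]
    - [0,0,0]
    - [0,0,0]
    - [0,0,0]
    - [0,0,0]
    - [0,0,0]
    - [0,0,0]
    - [0,0,0]
    - [0,0,0]
    - [0,0,0]
    - [0,0,0]
    - [0,0,0]
    - [0,0,0]
    - [0,0,0]
    - [0,0,0]
    - [0,0,0]
    - [0,0,0]
    - [0,0,0]
    - [0,0,0]
  delta_pos:
    - [0.01,-0.032,0]
    - [0.01,-0.032,0]
    - [0.01,-0.032,0]
    - [0.01,-0.032,0]
    - [0.01,-0.032,0]
    - [0.01,-0.032,0]
    - [0.01,-0.032,0]
    - [0.01,-0.032,0]
    - [0.01,-0.032,0]
    - [0.01,-0.032,0]
    - [0.01,-0.032,0]
    - [0.01,-0.032,0]
    - [0.01,-0.032,0]
    - [0.01,-0.032,0]
    - [0.01,-0.032,0]
    - [0.01,-0.032,0]
    - [0.01,-0.032,0]
    - [0.01,-0.032,0]
    - [0.01,-0.032,0]
    - [0.01,-0.032,0]
  gripper: [0,0,0,0,0,0,0,0,0,0,0,0,0,0,0,0,0,0,0,0]

```text
time: 2.6
tool_pos: [0.6348, -0.0613, 0.2312]
tcp_rot: [3.111, -0.439, -0.0]
wrist_force: [0.0, -0.3, -0.1]
width: 0.004
grip_force: 0.0
```

```bash
python3 -c "from h import *;st()"
```

```text
stand mm [131.7 -75.2 231.2] yaw 0.00213758931692537 tilt [-1.45851565e-04 -6.00182470e-05] F [ 0.  -0.3 -0.1] w 0.003937765078754345 t 2.6
```

jog_arm:
  turn:
    - [0,0,0]
    - [0,0,0]
    - [0,0,0]
    - [0,0,0]
    - [0,0,0]
    - [0,0,0]
    - [0,0,0]
    - [0,0,0]
    - [0,0,0]
    - [0,0,0]
    - [0,0,0]
    - [0,0,0]
    - [0,0,0]
    - [0,0,0]
    - [0,0,0]
    - [0,0,0]
    - [0,0,0]
  delta_pos:
    - [0,-0.028,0]
    - [0,-0.028,0]
    - [0,-0.028,0]
    - [0,-0.028,0]
    - [0,-0.028,0]
    - [0,0,0]
    - [0,0,0.02]
    - [0,0,0.02]
    - [0,0,0.02]
    - [0,0,0.02]
    - [0,0,0.02]
    - [0,0,0.02]
    - [0,0,0.02]
    - [0,0,0.02]
    - [0,0,0.019]
    - [0,0,0]
    - [0,0,0]
  gripper: [0,0,0,0,0,0,0,0,0,0,0,0,0,0,0,0,0]

```text
time: 4.02
tool_pos: [0.6718, 0.0711, 0.0507]
tcp_rot: [3.109, -0.442, -0.006]
wrist_force: [0.0, 0.8, 0.5]
width: -0.004
grip_force: 0.0
```

```bash
python3 -c "from h import *;st()"
```

```text
stand mm [130.3  62.2  50.7] yaw 0.00048244879084879955 tilt [-0.00375583 -0.0003781 ] F [0.  0.8 0.5] w -0.004317465885296701 t 4.0167
```

jog_arm:
  turn:
    - [0,0,0]
    - [0,0,0]
    - [0,0,0]
    - [0,0,0]
    - [0,0,0]
    - [0,0,0]
    - [0,0,0]
    - [0,0,0]
    - [0,0,0]
    - [0,0,0]
    - [0,0,0]
    - [0,0,0]
    - [0,0,0]
    - [0,0,0]
    - [0,0,0]
    - [0,0,0]
  delta_pos:
    - [-0.005,0.0094,0]
    - [-0.005,0.0094,0]
    - [-0.005,0.0094,0]
    - [-0.005,0.0094,0]
    - [-0.005,0.0094,0]
    - [-0.007,0.0064,0]
    - [-0.007,0.0064,0]
    - [-0.007,0.0064,0]
    - [-0.007,0.0064,0]
    - [-0.007,0.0064,0]
    - [-0.007,0.0032,0]
    - [-0.007,0.0032,0]
    - [-0.007,0.0032,0]
    - [-0.007,0.0032,0]
    - [-0.007,0.0032,0]
    - [0,0,0]
  gripper: [0,0,0,0,0,0,0,0,0,0,0,0,0,0,0,0]

```text
time: 5.35
tool_pos: [0.5533, 0.0068, 0.0518]
tcp_rot: [3.11, -0.443, -0.004]
wrist_force: [-0.1, -0.8, -0.7]
width: -0.001
grip_force: 0.0
```

```bash
python3 - <<'E'
from h import *;st()
import cv2
a=vision.read_camera('top')[120:265,220:465,::-1]
cv2.imwrite('pics/t2.png',cv2.resize(a,(784,464),interpolation=cv2.INTER_CUBIC))
E
```

```text
stand mm [ 34.5 -32.6  51.8] yaw -0.0003021031900067861 tilt [-0.00245454 -0.00014852] F [-0.1 -0.8 -0.7] w -0.0012905821341428084 t 5.35
```

View pics/t2.png

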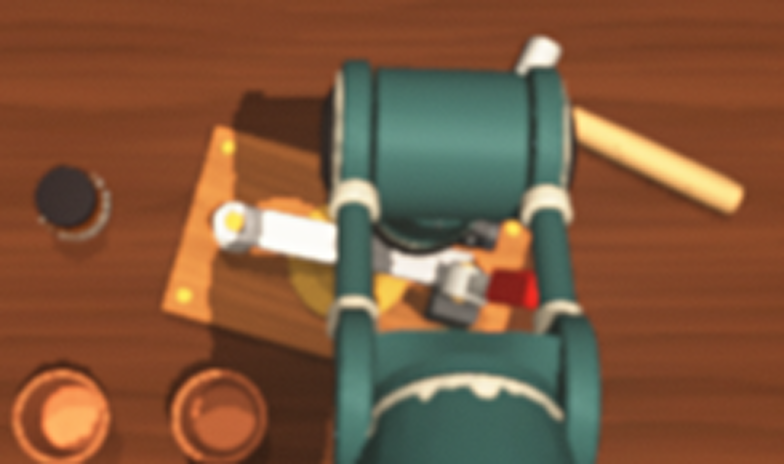

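The strap now runs from the screw (233,221) to near (470,265) beside the bracket, so it is almost home. I'll push gently to the stop.

jog_arm:
  turn:
    - [0,0,0]
    - [0,0,0]
    - [0,0,0]
    - [0,0,0]
    - [0,0,0]
    - [0,0,0]
    - [0,0,0]
    - [0,0,0]
  delta_pos:
    - [-0.002,0.0005,0]
    - [-0.002,0.0005,0]
    - [-0.002,0.0005,0]
    - [-0.002,0.0005,0]
    - [-0.001,0,0]
    - [-0.001,0,0]
    - [0,0,0]
    - [0,0,0]
  gripper: [0,0,0,0,0,0,0,0]

```text
time: 6.07
tool_pos: [0.5453, 0.0077, 0.0522]
tcp_rot: [3.11, -0.443, -0.0]
wrist_force: [0.0, -0.6, 0.3]
width: -0.002
grip_force: 0.2
```

```bash
python3 -c "from h import *;st()"
```

```text
stand mm [ 26.5 -34.   52.2] yaw -0.00044694047684573635 tilt [-3.27651486e-04 -7.75718722e-05] F [ 0.  -0.6  0.3] w -0.0015623862545036656 t 6.0667
```

jog_arm:
  turn:
    - [0,0,0]
    - [0,0,0]
    - [0,0,0]
    - [0,0,0]
    - [0,0,0]
  delta_pos:
    - [-0.001,0,0]
    - [-0.001,0,0]
    - [-0.001,0,0]
    - [0,0,0]
    - [0,0,0]
  gripper: [0,0,0,0,0]

```text
time: 6.48
tool_pos: [0.5438, 0.0081, 0.0524]
tcp_rot: [3.11, -0.443, 0.005]
wrist_force: [4.5, -2.4, -3.7]
width: -0.001
grip_force: 2.3
```

```bash
python3 -c "from h import *;st()"
```

```text
stand mm [ 25.  -34.   52.4] yaw -0.0002601917510858809 tilt [ 0.0028236  -0.00083448] F [ 4.5 -2.4 -3.7] w -0.0006937929074217852 t 6.4833
```

jog_arm:
  turn:
    - [0,0,0]
    - [0,0,0]
    - [0,0,0]
    - [0,0,0]
  delta_pos:
    - [-0.001,0,0]
    - [-0.001,0,0]
    - [0,0,0]
    - [0,0,0]
  gripper: [0,0,0,0]

```text
time: 6.82
tool_pos: [0.5438, 0.0082, 0.0527]
tcp_rot: [3.11, -0.443, 0.011]
wrist_force: [8.1, -5.0, -8.1]
width: 0.002
grip_force: 4.9
```

```bash
python3 -c "from h import *;st()"
```

```text
stand mm [ 24.9 -33.9  52.7] yaw -0.00010679375899291799 tilt [ 0.00680489 -0.00159873] F [ 8.1 -5.  -8.1] w 0.0024992642685813474 t 6.8167
```

The strap is hard on its stop: x holds at 25.0 mm, as predicted, while the force grows. I back off, rise and go to the lever.

jog_arm:
  turn:
    - [0,0,0]
    - [0,0,0]
    - [0,0,0]
    - [0,0,0]
    - [0,0,0]
    - [0,0,0]
    - [0,0,0]
    - [0,0,0]
    - [0,0,0]
    - [0,0,0]
    - [0,0,0]
    - [0,0,0]
    - [0,0,0]
    - [0,0,0]
    - [0,0,0]
  delta_pos:
    - [0.01,0,0]
    - [0.015,0,0]
    - [0.015,0,0]
    - [0,0,0]
    - [0,0,-0.02]
    - [0,0,-0.025]
    - [0,0,-0.025]
    - [0,0,-0.025]
    - [0,0,-0.025]
    - [0,0,-0.028]
    - [0,0,0]
    - [-0.02,0.015,0]
    - [-0.02,0.015,0]
    - [-0.02,0.015,0]
    - [0,0,0]
  gripper: [0,0,0,0,0,0,0,0,0,0,0,0,0,0,0]

```text
time: 8.07
tool_pos: [0.5037, -0.0289, 0.1988]
tcp_rot: [3.109, -0.444, -0.009]
wrist_force: [0.3, -0.6, 0.9]
width: -0.001
grip_force: 0.0
```

```bash
python3 - <<'E'
from h import *;st()
import cv2
a=vision.read_camera('side')[100:270,240:440,::-1]
cv2.imwrite('pics/s3.png',cv2.resize(a,None,fx=3.5,fy=3.5,interpolation=cv2.INTER_CUBIC))
E
```

```text
stand mm [ -3.2 -80.7 198.8] yaw -0.0012148111623409008 tilt [-0.00595775  0.00016149] F [ 0.3 -0.6  0.9] w -0.0013055603066273837 t 8.0667
```

View pics/s3.png

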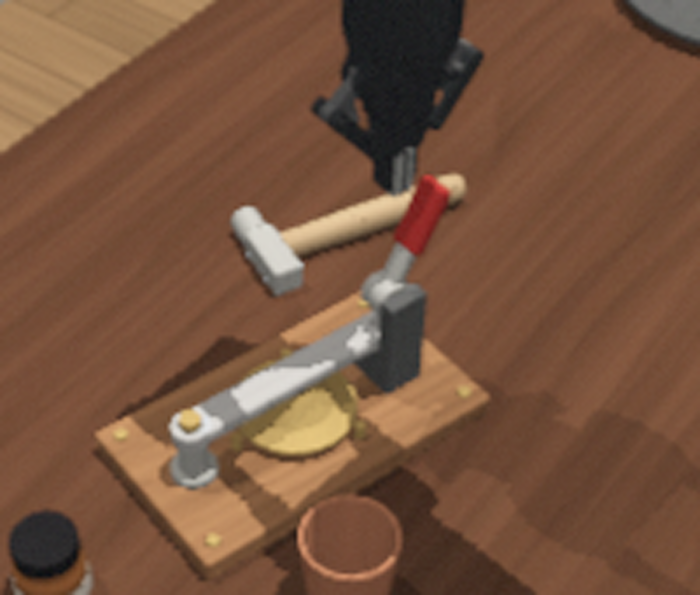

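The strap lies home beside the bracket, the lever is still raised (tip at (430,180)), and the fingertips are beside it on the lid side. Now I'll follow the arc down.

jog_arm:
  turn:
    - [0,0,0]
    - [0,0,0]
    - [0,0,0]
    - [0,0,0]
    - [0,0,0]
    - [0,0,0]
    - [0,0,0]
    - [0,0,0]
    - [0,0,0]
    - [0,0,0]
    - [0,0,0]
    - [0,0,0]
    - [0,0,0]
    - [0,0,0]
    - [0,0,0]
    - [0,0,0]
    - [0,0,0]
    - [0,0,0]
    - [0,0,0]
  delta_pos:
    - [0.0015,0,0.014]
    - [0.0015,0,0.014]
    - [0,0,0]
    - [0,0.0065,0.001]
    - [0,0.0065,0.001]
    - [0,0.0065,0]
    - [0,0.0063,0.0038]
    - [0,0.0063,0.0038]
    - [0,0.0063,0.0038]
    - [0,0.0053,0.006]
    - [0,0.0053,0.006]
    - [0,0.0053,0.006]
    - [0,0.0033,0.0073]
    - [0,0.0033,0.0073]
    - [0,0.0033,0.0073]
    - [0,0.001,0.0046]
    - [0,0.001,0.0046]
    - [0,0.001,0.003]
    - [0,0,0]
  gripper: [0,0,0,0,0,0,0,0,0,0,0,0,0,0,0,0,0,0,0]

```text
time: 9.7
tool_pos: [0.4921, -0.0935, 0.1056]
tcp_rot: [-3.11, 0.443, 0.003]
wrist_force: [-0.4, -0.4, -0.5]
width: -0.0
grip_force: 0.0
```

```bash
python3 -c "from h import *;st()"
```

```text
stand mm [   3.6 -146.   105.6] yaw -0.0006140952184293669 tilt [-0.00203493  0.00083646] F [-0.4 -0.4 -0.5] w -0.0001999115428111067 t 9.7
```

jog_arm:
  turn:
    - [0,0,0]
    - [0,0,0]
    - [0,0,0]
    - [0,0,0]
    - [0,0,0]
    - [0,0,0]
  delta_pos:
    - [-0.001,0,0.001]
    - [-0.001,0,0.001]
    - [-0.001,0,0.001]
    - [0,0,0.001]
    - [0,0,0.001]
    - [0,0,0]
  gripper: [0,0,0,0,0,0]

```text
time: 10.2
tool_pos: [0.4904, -0.093, 0.102]
tcp_rot: [3.11, -0.443, 0.001]
wrist_force: [1.9, -0.9, 3.0]
width: 0.001
grip_force: 1.5
```

```bash
python3 -c "from h import *;st()"
```

```text
stand mm [   1.9 -146.   102. ] yaw -0.00038791742386007355 tilt [ 0.00082921 -0.00019146] F [ 1.9 -0.9  3. ] w 0.0007838441922513019 t 10.2
```

jog_arm:
  turn:
    - [0,0,0]
    - [0,0,0]
    - [0,0,0]
    - [0,0,0]
    - [0,0,0]
  delta_pos:
    - [0,0,0.001]
    - [0,0,0.001]
    - [0,0,0.001]
    - [0,0,0]
    - [0,0,0]
  gripper: [0,0,0,0,0]

```text
time: 10.62
tool_pos: [0.4906, -0.0931, 0.1015]
tcp_rot: [3.11, -0.443, 0.001]
wrist_force: [-5.1, 0.8, 19.6]
width: -0.002
grip_force: 9.6
```

```bash
python3 -c "from h import *;st()"
```

```text
stand mm [   2.1 -146.   101.5] yaw -0.00042658456589261817 tilt [ 0.00069409 -0.00013432] F [-5.1  0.8 19.6] w -0.0021319897208394506 t 10.6167
```

The lever is on its hard stop: the upper face is at z 101.5 mm (102 expected) and force is 20 N without movement. Now move clear.

jog_arm:
  turn:
    - [0,0,0]
    - [0,0,0]
    - [0,0,0]
    - [0,0,0]
    - [0,0,0]
    - [0,0,0]
    - [0,0,0]
    - [0,0,0]
    - [0,0,0]
    - [0,0,0]
    - [0,0,0]
    - [0,0,0]
    - [0,0,0]
    - [0,0,0]
    - [0,0,0]
    - [0,0,0]
  delta_pos:
    - [0,0,-0.005]
    - [0,0,-0.015]
    - [0,0,-0.025]
    - [0,0,-0.03]
    - [0,0,-0.03]
    - [0,0,-0.03]
    - [0,0.03,0]
    - [0,0.03,0]
    - [0,0.03,0]
    - [0,0.03,0]
    - [0,0.03,0]
    - [0,0.03,0]
    - [0,0.03,0]
    - [0,0.03,0]
    - [0,0,0]
    - [0,0,0]
  gripper: [0,0,0,0,0,0,0,0,0,0,0,0,0,0,0,0]

```text
time: 11.95
tool_pos: [0.4215, -0.3237, 0.2324]
tcp_rot: [-3.107, 0.448, 0.005]
wrist_force: [0.4, 0.6, -0.2]
width: -0.005
grip_force: 0.0
```

```bash
python3 - <<'E'
from h import *;st()
import cv2,numpy as np
a=vision.read_camera('top')[120:265,220:465,::-1]
b=vision.read_camera('side')[120:270,230:430,::-1]
cv2.imwrite('pics/f.png',np.vstack([cv2.resize(x,(490,290),interpolation=cv2.INTER_CUBIC) for x in(a,b)]))
E
```

```text
stand mm [ 1.000e-01 -3.867e+02  2.324e+02] yaw -0.003541953140019982 tilt [-0.00252617  0.0027266 ] F [ 0.4  0.6 -0.2] w -0.004585376341443073 t 11.95
```

View pics/f.png

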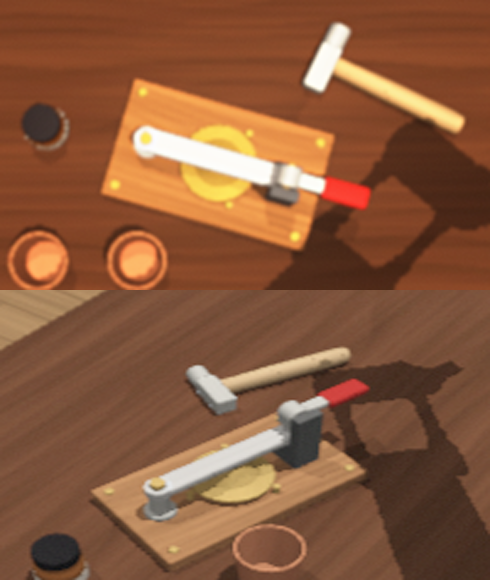

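The strap lies over the lid against the bracket, from (146,140) to (285,175) in the upper picture. The lever is level with its tip at (368,193), and the lid, cups, jar and hammer are where they were.

```bash
python3 -c "
from workcell import ticket
print(ticket.finish_job())"
```

```text
the job is handed in; nothing more can be done
None
```

The lid is clamped: strap home against its stop, then lever fully down, arm moved clear with nothing else disturbed, and the job was handed in at about 12 s of the 51 s allowed.

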